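# Rake a heap of connector housings into an even layer

### The job

Take the bench rake from its stand and spread the black connector housings, heaped in one end of the green tray, into an even single layer over the bed: at least two lying flat in each third (orange lines), none on top of another. Use only the rake on them, and pull from the heap's end to the tray's other end with the tines resting on the bed, lightly (under 10 N), as the bed is sprung and slopes. Then put the rake back upright in its stand and leave the bin, tape and screwdriver alone.

Things in the scene. Friction and masses are not known exactly. Their poses are not given: they have to be found in the camera images.
- tray: Green tray, fixed, open on top; outside 162 (x) x 272 (y) mm, 62 mm high, walls 6 mm thick. Origin: centre of its underside; z up, y along its length, x across. Inside, 150 x 260 mm, lies a smooth white bed plate, divided along y into equal thirds by two orange lines at y = +43 and -43 mm. The heap starts in the +y third.
- bed_pivot (a point): Point of the bed's surface at tray x = 0, y = +70 mm, 30 mm above the tray's underside. About it the bed slopes along y by up to 0.08 rad either way (not measured, constant in a run), so the other end's height is unknown by about +-16 mm: feel for it. The plate is sprung: it gives about 1 mm straight down per 5 N, and bottoms after 10 mm.
- rake: Bench rake, upright in the stand, 120 g. Origin: centre of the tines' underside; z up the handle, x along the toothed edge, y the raking direction (both ways alike). Steel head 50 (x) x 10 (y) mm at 24 to 34 mm height; below it four tines 8 x 8 mm, 6 mm apart. Orange upright handle 24 (x) x 20 (y) mm, 34 to 115 mm height: grip across its y faces at about 90 mm.
- stand: Blue rake stand, fixed: base 90 x 60 x 6 mm, on it a slot open on top, 62 mm (x) by 16 mm (y), its walls from 6 to 38 mm height. Origin: centre of the underside, z up; the rake's x axis runs along the slot's x axis.
- stand_floor (a point): Centre of the slot's floor in the rake stand, 6 mm above its underside; the rake's origin stands here when it is put away.
- bin: Bystander: blue parts bin 110 x 140 x 60 mm with housings in it, loose, origin at the centre of its underside.
- tape: Bystander: black roll of tape, 68 mm across, 19 mm high, lying flat, loose, origin at the centre of its underside.
- screwdriver: Bystander: screwdriver lying on the table, loose.
- housing0: Black plastic connector housing, a block 26 (x) x 16 (y) x 10 (z) mm, 14 g, loose. Origin: centre of its underside. Starts on the bed. All lie roughly in three rows along the tray's y axis, at tray x = -48, 0 and +48 mm, with room for the tines between the heap and the tray's +y wall.
- housing1: Black plastic connector housing, a block 26 (x) x 16 (y) x 10 (z) mm, 14 g, loose. Origin: centre of its underside. Starts on the bed. All lie roughly in three rows along the tray's y axis, at tray x = -48, 0 and +48 mm, with room for the tines between the heap and the tray's +y wall.
- housing2: Black plastic connector housing, a block 26 (x) x 16 (y) x 10 (z) mm, 14 g, loose. Origin: centre of its underside. Starts on the bed. All lie roughly in three rows along the tray's y axis, at tray x = -48, 0 and +48 mm, with room for the tines between the heap and the tray's +y wall.
- housing3: Black plastic connector housing, a block 26 (x) x 16 (y) x 10 (z) mm, 14 g, loose. Origin: centre of its underside. Starts on the bed. All lie roughly in three rows along the tray's y axis, at tray x = -48, 0 and +48 mm, with room for the tines between the heap and the tray's +y wall.
- housing4: Black plastic connector housing, a block 26 (x) x 16 (y) x 10 (z) mm, 14 g, loose. Origin: centre of its underside. Starts on the bed. All lie roughly in three rows along the tray's y axis, at tray x = -48, 0 and +48 mm, with room for the tines between the heap and the tray's +y wall.
- housing5: Black plastic connector housing, a block 26 (x) x 16 (y) x 10 (z) mm, 14 g, loose. Origin: centre of its underside. Starts on the bed. All lie roughly in three rows along the tray's y axis, at tray x = -48, 0 and +48 mm, with room for the tines between the heap and the tray's +y wall.
- housing6: Black plastic connector housing, a block 26 (x) x 16 (y) x 10 (z) mm, 14 g, loose. Origin: centre of its underside. Starts on top of two others. All lie roughly in three rows along the tray's y axis, at tray x = -48, 0 and +48 mm, with room for the tines between the heap and the tray's +y wall.
- housing7: Black plastic connector housing, a block 26 (x) x 16 (y) x 10 (z) mm, 14 g, loose. Origin: centre of its underside. Starts on top of two others. All lie roughly in three rows along the tray's y axis, at tray x = -48, 0 and +48 mm, with room for the tines between the heap and the tray's +y wall.

How it is judged:
By the outcome, as a careful person would: the job done as asked, in the order asked, and still so for the second after the job is handed in, with the robot touching nothing.
It also fails if it takes over 72 s, if anything falls off the work surface, if the arm or the gripper's body presses on something with over 40 N, if the wrist force passes 120 N, or if a joint passes its speed limit or range.

### The arm

A 7-joint arm with a two-finger parallel gripper is mounted at the origin on the work surface. World frame = base frame: x ahead of the robot, y to its left, z up, the work surface at z = 0. Lengths are in mm, angles in rad, forces in N, time in s.
With the tool pointing down it reaches from about 350 to 900 mm from the base axis. Payload 19.9 kg.
Tool frame: the origin (TCP) lies on the centre line of the jaws, within the pads' length; the fingertips stand 17 mm ahead of it and the grasp point (between the pads) lies 2 mm behind it; z points along the fingers, y is the direction in which the jaws open and shut (so a half turn about z gives the same grasp; the last joint's range is limited). The gripper opens to 85 mm and grips with 20 to 120 N. Pads are 22 mm wide; open, the fingers measure 114 mm over their backs; the gripper's body (76 mm by 85 mm) begins 54 mm behind the grasp point. The pads swing forward as they close: fully open they stand 13 mm farther back than shut.
Start: joints at [-1.345, 0.417, -0.01, 1.614, 0.005, 1.111, -0.053], TCP at [165.371, 602.707, 248.26] pointing down, gripper open.
Joint ranges: [-2.81, 2.81], [-0.39, 2.02], [-1.27, 1.25], [0.06, 2.57], [-1.19, 4.33], [0.19, 2], [-2.82, 2.82]. Speed limits (rad/s): [1.89, 1.89, 2.39, 2.39, 3.01, 3.01, 3.01].

### API

Orientations are given as a unit quaternion [x, y, z, w].
In Python, from plant import robot gives the robot as it stands. Calls block until the motion is done:
- robot.goto(position, orientation): joint-space move of the TCP to a pose.
- robot.line_to(position, orientation=None, velocity=150, max_force=None): straight line of the TCP; orientation=None keeps the orientation; velocity is the mean speed in mm/s. With max_force (N) it stops when the force on the tool has changed by that much, and returns True; else False.
- robot.goto_joints(angles): joint-space move.
- robot.release() and robot.gripper_close(f_grip=None): open the fingers fully, or close them until they stop; f_grip is the grip in N (None keeps the last).
- robot.dwell(seconds).
- robot.inverse_kinematics(position, orientation): joint angles nearest the present ones, or None.
- robot.get_state(): the state.
- robot.grab_frame(name): name is "scene" or "top" or "wrist"; returns the picture (420x560x3 uint8, blue, green, red); there is no depth.
- robot.get_calibration(name): a dict with "fov_y" (degrees; the focal length in pixels is half the picture's height over the tangent of half this angle, whatever the lens; pixels are square), "cx", "cy" (the principal point, pixels), "R" (3x3) and "t" (3): a world point X has camera coordinates R X + t. Camera axes: x right, y down, z forward; pixel columns grow to the right and rows downward; lengths in mm; the calibration is good to about 2 mm. The wrist camera is an equidistant fisheye: a pixel r from the principal point sees the ray r / f radians off the axis. A picture is of the moment at which its call begins: read the wrist's pose just before it. get_calibration takes no time and is no camera call; for the wrist camera it gives the pose at the moment of the call.
A pose or a line that the arm cannot do raises robot.IKError and nothing moves.
- robot.sign_off(): hands the job in, once; it reports no verdict.
The state is a dict: "clock": time; "joint_pos": joint angles; "qd": joint speeds; "joint_efforts": joint torques, N m; "ee_pos": TCP position; "eef_rot": TCP orientation; "contact_force": force on the tool from outside, world axes, zero at the start; "moment": the same for the moment, N m; "opening": opening from 0.0 (shut) to 1.0 (fully open).
Only numpy, scipy, OpenCV 4.12 (cv2) and the standard library are available. Lean on these libraries where they do the work, as an engineer would, in place of code of your own. Each camera call takes 0.05 s, during which the arm holds its last target. There are 200 camera calls.

## Working session

There is one attempt and no reset: what is moved stays moved. The work goes in short steps, each a Python script; the robot and the scene stay as the last script left them, time stands still between calls to the robot, and variables do not carry over. Pictures are saved under pics/ and viewed, about 8 in all and at most 12, crops included, and the job is handed in when it is done.

```bash
ls; mkdir -p pics; python3 - <<'E'
from plant import robot
import cv2,numpy as np
a=robot.grab_frame("scene");b=robot.grab_frame("top")
cv2.imwrite("pics/scene0.png",a);cv2.imwrite("pics/top0.png",b)
for n in("scene","top"):
    c=robot.get_calibration(n);print(n,c)
s=robot.get_state();print(s)
E
```

```text
pics
scene {'fov_y': 48.829459457020334, 'cx': 279.77090943615775, 'cy': 209.95956632722198, 'R': array([[-0.7383862 ,  0.67411109,  0.01897525],
       [ 0.49068824,  0.55635066, -0.670596  ],
       [-0.46261309, -0.4858479 , -0.74158004]]), 't': array([ 443.32450504, -257.51473538, 1262.61557031])}
top {'fov_y': 50.48870830387329, 'cx': 282.83717347824904, 'cy': 208.04064728501666, 'R': array([[ 0.00734279, -0.99913616,  0.04090251],
       [-0.98562784, -0.01413495, -0.16833884],
       [ 0.16877158, -0.03907858, -0.98488021]]), 't': array([-24.7622467 , 603.31239458, 861.88179786])}
{'clock': 0.1, 'joint_pos': array([-1.344514  ,  0.41789979, -0.01031659,  1.6140696 ,  0.00467908,
        1.11065983, -0.05306649]), 'qd': array([ 0.00085907, -0.00094125, -0.00032659, -0.0024167 ,  0.00062579,
       -0.00027153,  0.00071972]), 'joint_efforts': array([ 2.10475679e-03, -8.65820217e+01,  6.80686198e-01, -4.35641634e+01,
        1.93553284e-02,  4.81158349e-03, -1.40130182e-04]), 'ee_pos': array([165.29456729, 602.47497813, 247.75043591]), 'eef_rot': array([ 1.33518994e-01,  9.91046125e-01, -5.04723253e-04, -3.91573604e-05]), 'contact_force': array([-0.66395478,  0.74070681, -0.42824877]), 'moment': array([ 0.00805562, -0.00929588,  0.03468886]), 'opening': 0.9981417915999189}
```

View pics/top0.png

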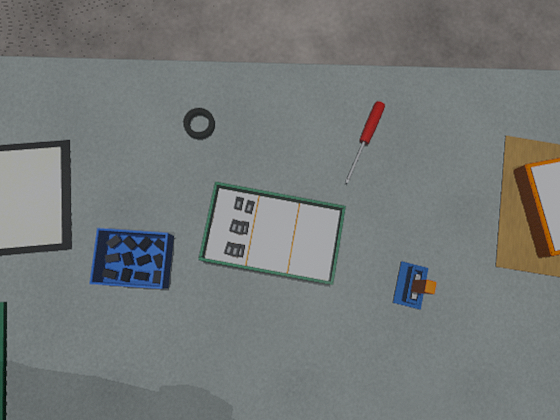

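View pics/scene0.png

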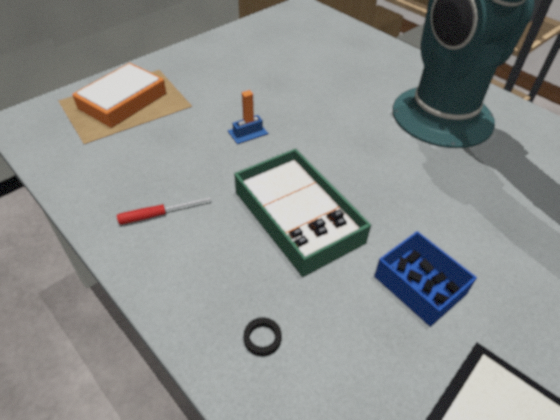

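```bash
cat > h.py <<'E'
import cv2,numpy as np
def rays(c,uv,fish=False):
    uv=np.atleast_2d(np.asarray(uv,float)); f=210/np.tan(np.radians(c["fov_y"]/2))
    d=(uv-[c["cx"],c["cy"]])/f
    if fish:
        th=np.linalg.norm(d,axis=1,keepdims=True)+1e-9
        v=np.hstack([np.sin(th)*d/th,np.cos(th)])
    else: v=np.hstack([d,np.ones((len(d),1))])
    return -c["R"].T@c["t"], v@c["R"]
def cast(c,uv,z,fish=False):
    C,v=rays(c,uv,fish); return (C+v*((z-C[2])/v[:,2:3]))[:,:2]
def project(c,X,fish=False):
    f=210/np.tan(np.radians(c["fov_y"]/2)); p=np.atleast_2d(X)@c["R"].T+c["t"]
    if fish:
        r=np.linalg.norm(p[:,:2],axis=1,keepdims=True); q=p[:,:2]/r*np.arctan2(r,p[:,2:3])
    else: q=p[:,:2]/p[:,2:3]
    return q*f+[c["cx"],c["cy"]]
def mask(im,lo,hi):
    return cv2.inRange(cv2.cvtColor(im,cv2.COLOR_BGR2HSV),np.array(lo),np.array(hi))
def blobs(m,amin=30):
    cs,_=cv2.findContours(m,cv2.RETR_EXTERNAL,cv2.CHAIN_APPROX_NONE)
    return sorted([k[:,0,:] for k in cs if cv2.contourArea(k)>amin],key=lambda k:-len(k))
E
python3 - <<'E'
from plant import robot
from h import *
c=robot.get_calibration("top");im=cv2.imread("pics/top0.png")
print("cam",-c["R"].T@c["t"])
for n,lo,hi,z in(("green",(60,80,30),(90,255,255),62),("blue",(100,120,60),(125,255,255),0),("blue38",(100,120,60),(125,255,255),38),("orange",(5,150,120),(20,255,255),115)):
    for b in blobs(mask(im,lo,hi)):
        p=cast(c,b,z).astype(np.float32); r=cv2.minAreaRect(p)
        print(n,b.mean(0).round(),[np.round(k,1) for k in r])
E
```

```text
cam [449.3621624   17.46805188 951.42407052]
green [272. 233.] [array([552.2,   2. ]), array([270. , 161.4]), np.float64(80.1)]
green [  2. 359.] [array([307.7, 503.8]), array([211.4,  11.1]), np.float64(6.4)]
blue [129. 258.] [array([501.8, 301.5]), array([151. , 117.8]), np.float64(86.6)]
blue [411. 285.] [array([ 450.6, -293.5]), array([59.6, 88.9]), np.float64(76.4)]
blue38 [129. 258.] [array([499.7, 290.1]), array([144.9, 113.1]), np.float64(86.6)]
blue38 [411. 285.] [array([ 450.5, -281.1]), array([57.2, 85.4]), np.float64(76.4)]
orange [542. 200.] [array([ 608. , -522.8]), array([ 68.9, 195.7]), np.float64(84.3)]
orange [430. 286.] [array([ 447. , -292.7]), array([19.1, 22.7]), np.float64(76.6)]
```

```bash
cat >> h.py <<'E'
def Q(a): a=np.radians(a)/2; return np.array([np.cos(a),np.sin(a),0,0])
TC=np.array([552.2,2.0]); TY=np.radians(-9.9)
def tray(x,y,C=None,Y=None):
    C=TC if C is None else C; Y=TY if Y is None else Y
    return C+np.array([np.cos(Y)*x-np.sin(Y)*y,np.sin(Y)*x+np.cos(Y)*y])
E
python3 - <<'E'
from plant import robot
from h import *
import pickle
out={}
for n,p,a in(("tray",[*tray(0,40),300],170.1),("stand",[449,-293,240],166.4)):
    robot.goto(p,Q(a)); out[n]=robot.get_calibration("wrist"); im=robot.grab_frame("wrist")
    cv2.imwrite(f"pics/w_{n}.png",im); s=robot.get_state(); c=out[n]
    print(n,s["clock"],s["joint_pos"].round(2),s["ee_pos"].round(1),"cam",(-c["R"].T@c["t"]).round(),c["R"][2].round(2))
pickle.dump(out,open("cal.pkl","wb"))
E
```

```text
tray 2.5917 [-0.58  0.28  0.56  1.73 -0.16  1.17  1.42] [559.   42.2 299.9] cam [480.  56. 426.] [ 0.31 -0.05 -0.95]
stand 3.9833 [-0.12  0.34  0.79  1.86 -0.28  1.05  2.11] [ 449.9 -291.9  240.1] cam [ 372. -274.  366.] [ 0.3  -0.07 -0.95]
```

View pics/w_tray.png

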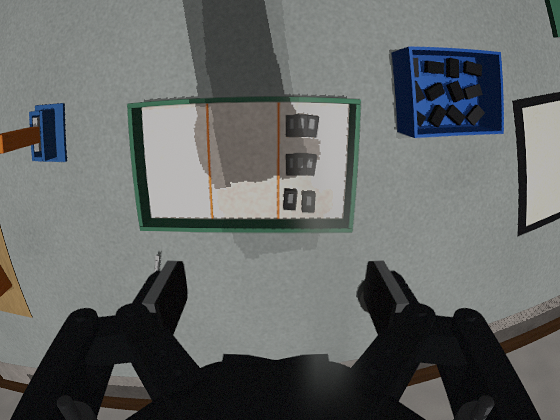

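View pics/w_stand.png

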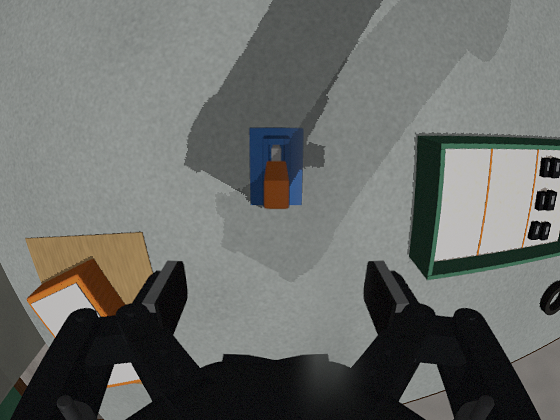

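```bash
python3 - <<'E'
from h import *
import pickle
cal=pickle.load(open("cal.pkl","rb"))
c=cal["stand"];im=cv2.imread("pics/w_stand.png")
for n,lo,hi,z in(("blue",(100,120,40),(125,255,255),0),("orange",(5,150,80),(20,255,255),121)):
    for b in blobs(mask(im,lo,hi)):
        if not(240<b[:,0].mean()<320):continue
        p=cast(c,b,z,True).astype(np.float32); r=cv2.minAreaRect(p)
        print(n,b.min(0),b.max(0),[np.round(k,1) for k in r])
        if n=="orange":
            for uv in ((264,208),(289,208),(264,186),(289,186)): print(uv,cast(c,[uv],121,True).round(1))
c=cal["tray"];im=cv2.imread("pics/w_tray.png")
for b in blobs(mask(im,(60,80,20),(90,255,255)),500):
    p=cast(c,b,62,True).astype(np.float32); print("tray",b.mean(0),[np.round(k,1) for k in cv2.minAreaRect(p)])
m=mask(im,(0,0,0),(180,255,70)); m[:105]=0;m[215:]=0;m[:,:282]=0;m[:,328:]=0
for b in blobs(m,20):
    p=cast(c,b,38,True); q=p-TC; R=np.array([[np.cos(TY),-np.sin(TY)],[np.sin(TY),np.cos(TY)]]); q=q@R
    print("block",b.min(0),b.max(0),q.min(0).round(),q.max(0).round())
big=[cv2.resize(im[100:215,270:360],None,fx=6,fy=5,interpolation=cv2.INTER_CUBIC)]
cv2.imwrite("pics/crop.png",big[0])
E
```

```text
blue [250 128] [301 204] [array([ 448.5, -291. ]), array([60.1, 89.9]), np.float64(76.5)]
orange [264 161] [288 208] [array([ 437.3, -288.2]), array([19. , 38.1]), np.float64(75.9)]
(264, 208) [[ 453.5 -302.1]]
(289, 208) [[ 458.2 -282.7]]
(264, 186) [[ 435.8 -297.6]]
(289, 186) [[ 440.4 -278.7]]
tray [194.83001172 164.46189918] [array([544. , -29.7]), array([204. , 160.8]), np.float64(80.5)]
block [286 114] [318 136] [-62.  54.] [-35.  92.]
block [286 153] [303 175] [-15.  54.] [13. 74.]
block [283 188] [296 209] [29. 51.] [57. 67.]
```

View pics/crop.png

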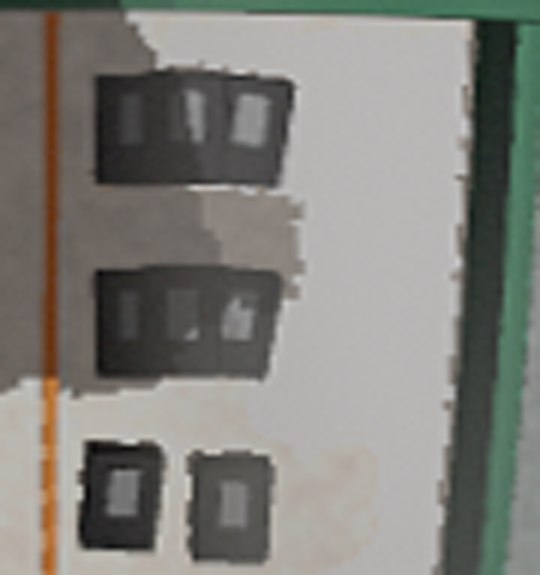

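```bash
python3 - <<'E'
from plant import robot
from h import *
q=Q(166.4)
robot.line_to([448,-291.5,94],q,velocity=120,max_force=15)
print(robot.get_state()["ee_pos"],robot.get_state()["contact_force"])
robot.gripper_close(80)
s=robot.get_state();print(s["ee_pos"],s["opening"],s["contact_force"],s["clock"])
robot.line_to([448,-291.5,200],q,velocity=120)
s=robot.get_state();print(s["ee_pos"],s["opening"],s["contact_force"],s["clock"])
cv2.imwrite("pics/held.png",robot.grab_frame("wrist"))
E
```

```text
[ 448.32558285 -291.6753892    94.59566396] [-0.04702251 -0.8893396   0.2784195 ]
[ 448.14930517 -291.38008041   94.19741086] 0.22345050413435155 [-0.73693651  0.41845305  5.13946493] 5.9667
[ 447.733664   -291.24169256  199.34623554] 0.2254075385793026 [-0.2698456  -0.07160704 -0.70019989] 7.0
```

View pics/held.png

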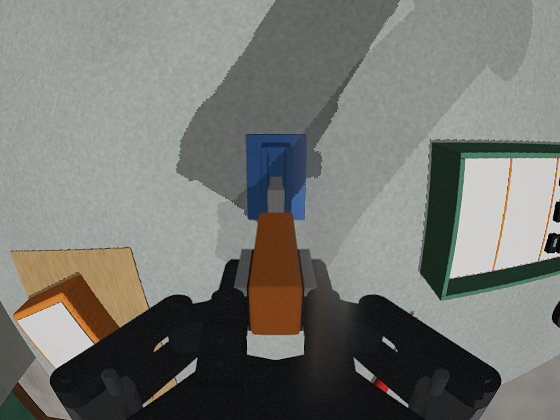

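```bash
python3 - <<'E'
from plant import robot
from h import *
q=Q(170.1); G=88
def P(x,y,z): return [*tray(x,y),z+G]
robot.goto(P(0,-70,105),q)
for (x,y) in ((0,-70),(-44,116)):
    robot.line_to(P(x,y,105),q,velocity=250)
    robot.line_to(P(x,y,44),velocity=120)
    robot.dwell(.15)
    r=robot.line_to(P(x,y,15),velocity=20,max_force=3)
    s=robot.get_state();print((x,y),r,s["ee_pos"].round(2),"rake z",round(s["ee_pos"][2]-G,2),s["contact_force"].round(2),s["clock"])
    if y<0: robot.line_to(P(x,y,105),velocity=250)
E
```

```text
(0, -70) True [540.02 -66.91 115.6 ] rake z 27.6 [0.99 0.42 4.44] 9.925
(-44, 116) True [528.72 123.83 116.61] rake z 28.61 [-0.19  0.56  6.04] 12.9417
```

```bash
python3 - <<'E'
from plant import robot
from h import *
q=Q(170.1); G=88
def P(x,y,z): return [*tray(x,y),z+G]
robot.line_to(P(-44,112,42),velocity=100)
for x in (-44,0):
    if x==0:
        robot.line_to(P(x,112,75),velocity=300); robot.line_to(P(x,112,42),velocity=150)
    r=robot.line_to(P(x,38,41),velocity=90,max_force=8)
    s=robot.get_state();print(x,r,s["ee_pos"].round(1),s["contact_force"].round(2),s["clock"])
    robot.line_to(P(x,43,41),velocity=90)
    robot.line_to(P(x,46,75),velocity=200)
robot.goto([*tray(0,40),300],q)
import pickle
pickle.dump(robot.get_calibration("wrist"),open("cal2.pkl","wb"))
im=robot.grab_frame("wrist");print(robot.get_state()["clock"])
cv2.imwrite("pics/skim.png",cv2.resize(im[90:290,180:370],None,fx=3,fy=3,interpolation=cv2.INTER_CUBIC))
E
```

```text
-44 False [515.5  47.6 129. ] [-0.05  0.35 -1.76] 14.2083
0 False [558.8  40.  128.9] [ 0.1  -0.59 -1.31] 16.5333
17.7583
```

View pics/skim.png

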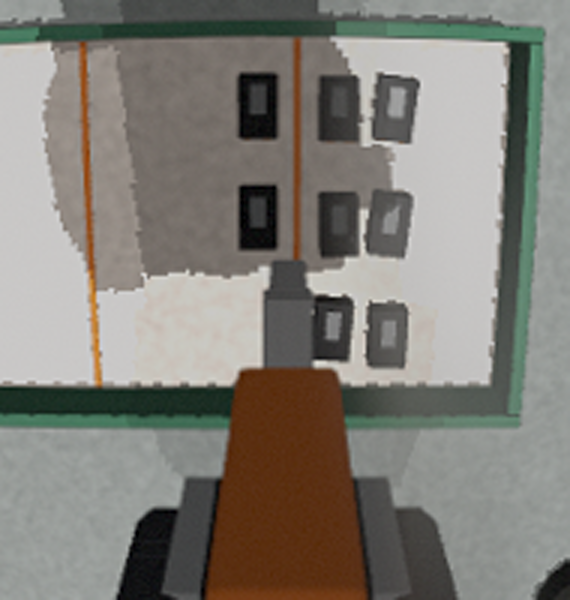

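```bash
python3 - <<'E'
from plant import robot
from h import *
q=Q(170.1); G=88
def P(x,y,z): return [*tray(x,y),z+G]
robot.goto(P(-44,114,80),q)
for x,ye in ((-44,-66),(0,28)):
    robot.line_to(P(x,114,80),q,velocity=300); robot.line_to(P(x,114,36),velocity=150); robot.dwell(.15)
    r=robot.line_to(P(x,114,24),velocity=15,max_force=2.5)
    s=robot.get_state(); z=s["ee_pos"][2]-G; print("touch",r,round(z,2),s["contact_force"].round(2))
    z0=z+.2; y=114
    while y>ye:
        y=max(ye,y-45)
        r=robot.line_to(P(x,y,z0-(114-y)/186),velocity=70,max_force=6)
        s=robot.get_state(); print(y,r,s["ee_pos"][2].round(2)-G,s["contact_force"].round(2),round(s["clock"],1))
        if r: break
    robot.line_to(P(x,y+3,z0-(114-y)/186+.3),velocity=40)
    robot.line_to(P(x,y+4,80),velocity=200)
robot.goto([*tray(40,-10),300],q)
im=robot.grab_frame("wrist");print(robot.get_state()["clock"])
cv2.imwrite("pics/raked.png",cv2.resize(im[60:310,120:400],None,fx=2.2,fy=2.2,interpolation=cv2.INTER_CUBIC))
E
```

```text
touch True 28.75 [-0.41  1.55  6.01]
69 False 28.89 [-1.   -2.68  5.49] 20.6
24 True 28.97 [-1.11 -1.78  6.44] 20.9
touch True 29.01 [0.05 0.14 5.35]
69 False 29.180000000000007 [-0.2  -0.36  6.05] 24.8
28 True 29.22 [ 0.03 -1.15  6.02] 25.0
27.1417
```

View pics/raked.png

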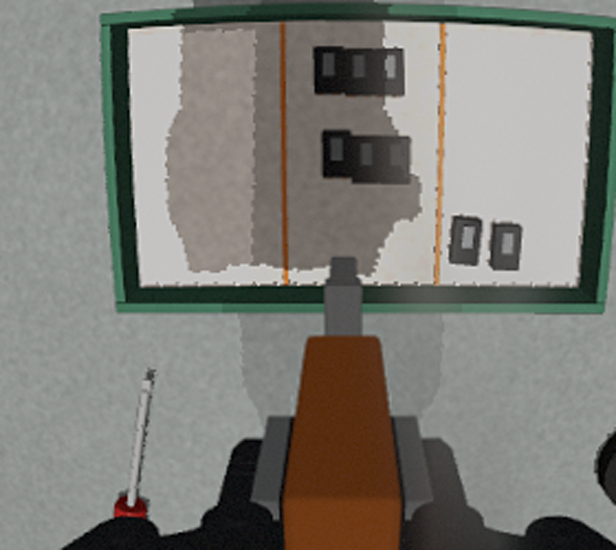

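```bash
python3 - <<'E'
from plant import robot
from h import *
q=Q(170.1); G=88
def P(x,y,z): return [*tray(x,y),z+G]
x=-44; ye=-68
robot.goto(P(x,114,80),q)
robot.line_to(P(x,114,36),velocity=150); robot.dwell(.15)
r=robot.line_to(P(x,114,24),velocity=15,max_force=2)
z0=robot.get_state()["ee_pos"][2]-G+.4; y=114; print("touch",r,z0)
fz=[]
while y>ye:
    y=max(ye,y-26)
    r=robot.line_to(P(x,y,z0-(114-y)/186),velocity=80,max_force=9)
    s=robot.get_state(); F=s["contact_force"]; print(y,r,(s["ee_pos"][2]-G).round(2),F.round(2),round(s["clock"],1))
    if r: break
    if F[2]+1.2>6: z0+=.4
    elif F[2]+1.2<2.5: z0-=.4
robot.line_to(P(x,y+4,z0-(114-y)/186+.3),velocity=40)
robot.line_to(P(x,y+5,110),velocity=200)
robot.goto([*tray(40,-10),300],q)
im=robot.grab_frame("wrist");print(robot.get_state()["clock"])
cv2.imwrite("pics/raked2.png",cv2.resize(im[60:310,120:400],None,fx=2.2,fy=2.2,interpolation=cv2.INTER_CUBIC))
E
```

```text
touch True 29.354976930155424
88 False 29.29 [-0.41 -2.3   4.1 ] 29.6
62 False 29.08 [-0.21 -1.6   4.72] 30.0
36 False 28.91 [-0.33 -2.63  5.03] 30.5
10 False 29.1 [-0.65 -1.93  3.24] 31.0
-16 False 29.02 [ 0.35 -1.59  3.27] 31.4
-42 False 28.89 [-0.45 -1.16  2.16] 31.9
-68 False 28.74 [-0.26 -1.24  1.85] 32.4
33.8833
```

View pics/raked2.png

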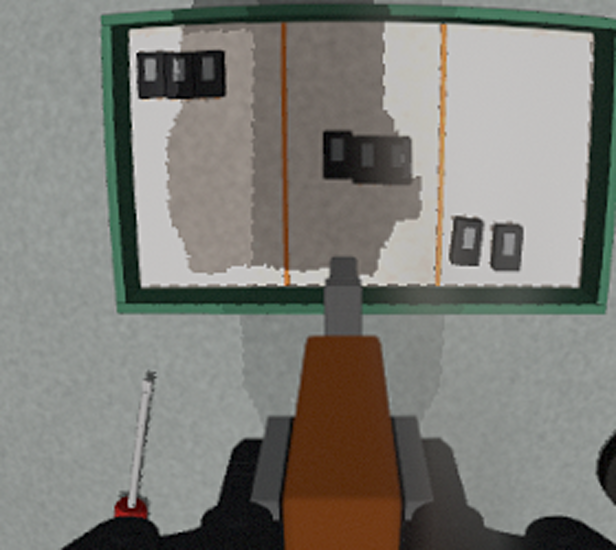

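```bash
python3 - <<'E'
from plant import robot
from h import *
q=Q(166.4)
robot.goto([448,-291.5,200],q)
robot.line_to([448,-291.5,140],velocity=150,max_force=10); robot.dwell(.2)
r=robot.line_to([448,-291.5,100],velocity=60,max_force=8)
s=robot.get_state();print(r,s["ee_pos"].round(2),s["contact_force"].round(2))
if not r:
    r=robot.line_to([448,-291.5,91],velocity=15,max_force=3)
    s=robot.get_state();print(r,s["ee_pos"].round(2),s["contact_force"].round(2),s["clock"])
E
```

```text
False [ 448.05 -291.69  100.16] [-0.12  1.14 -0.94]
True [ 448.17 -291.53   94.21] [-0.14  0.77  9.67] 37.1417
```

```bash
python3 - <<'E'
from plant import robot
from h import *
q=Q(166.4)
robot.release(); robot.dwell(.2)
robot.line_to([448,-291.5,240],q,velocity=150)
w=robot.grab_frame("wrist"); c=robot.get_calibration("wrist")
for b in blobs(mask(w,(100,120,40),(125,255,255))):
    if 240<b[:,0].mean()<320: print("stand px",b.min(0),b.max(0))
for b in blobs(mask(w,(5,150,80),(20,255,255))):
    if 240<b[:,0].mean()<320: print("handle px",b.min(0),b.max(0))
robot.goto([165,602,250],Q(164.7))
t=robot.grab_frame("top");sc=robot.grab_frame("scene");print(robot.get_state()["clock"])
o=np.vstack([cv2.resize(t[170:320,80:450],(740,300)),cv2.resize(sc[60:360,100:500],(740,300))])
cv2.imwrite("pics/final.png",o[:,:])
E
```

```text
stand px [249 130] [301 206]
handle px [263 164] [287 211]
42.55
```

View pics/final.png

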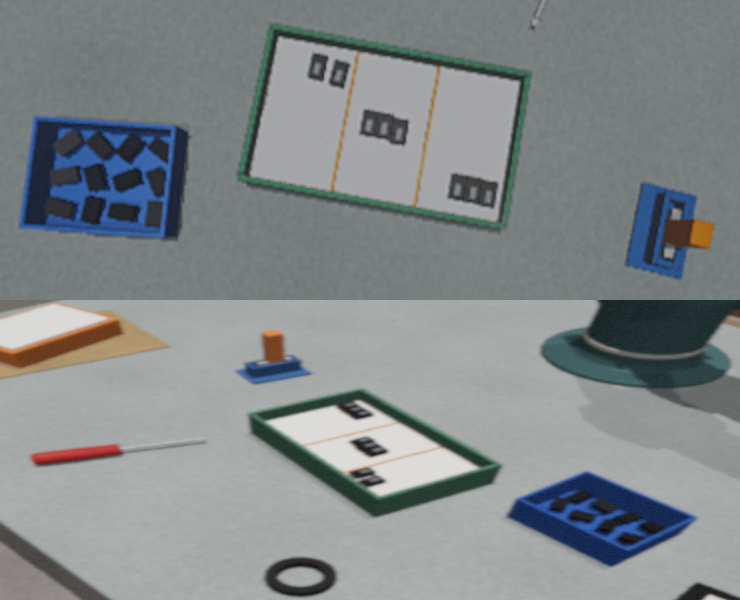

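All eight housings lie flat (2, 3 and 3 per third), the rake is upright in its stand, and the bystanders haven't been disturbed.

```bash
python3 -c "
from plant import robot
robot.sign_off()"
```

```text
the job is handed in; nothing more can be done
```

The job is done and handed in at about 43 s. The last pictures show all eight housings flat in a single layer, 2, 3 and 3 in the thirds from the heap's end. The rake is upright in its stand, seated at the same height as at pickup, and the bin, tape and screwdriver look untouched.

- **Feeling the bed:** I touched the rake down near each end of the bed. It slopes only slightly, about 0.006 rad.
- **Top housings:** I drew the two top housings off with the tines about 12 mm above the bed. I expected a pull with the tines on the bed would only carry them along. Those two short pulls were therefore not made with the tines resting on the bed.
- **Strokes on the bed:** One row went to the far third and one to the middle third, with force readings of about 2–6.5 N. The third row, two housings, was left where it lay, so the layer is clustered in rows rather than evenly spaced.
- **What went off plan:** Both strokes of the first pass tripped my 6 N force-change stop. The far row fell short and I repeated it in full with a lighter touch. The middle row had already reached its third.

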